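Close a gearbox housing over its retaining bar and hold it shut

ROBOT

A 6-joint arm with a two-finger parallel gripper is mounted at the origin on the work surface. World frame = base frame: x ahead of the robot, y to its left, z up, the work surface at z = 0. Lengths are in mm, angles in rad, forces in N, time in s.
With the tool pointing down it reaches from about 400 to 925 mm from the base axis. Payload 12.5 kg.
Tool frame: the origin (TCP) lies at the centre of the arm's flange, where the gripper is bolted on; the fingertips stand 190 mm ahead of it and the grasp point (between the pads) lies 171 mm ahead of it; z points along the fingers, y is the direction in which the jaws open and shut (so a half turn about z gives the same grasp; the last joint's range is limited). The gripper opens to 95 mm and grips with 3 to 60 N. Pads are 20 mm wide; open, the fingers measure 119 mm over their backs; the gripper's body (75 mm by 180 mm) begins 59 mm behind the grasp point.
Start: joints at [-1.208, 0.491, 1.559, -0, 1.092, -0.106], TCP at [282.403, -557.56, 404.761] pointing down, gripper open.
Joint ranges: [-3.1, 3.1], [-0.84, 2.19], [0.05, 2.79], [-1.13, 4.28], [0.06, 2.93], [-2.69, 2.69]. Speed limits (rad/s): [2.22, 2.22, 2.79, 3.14, 3.14, 3.14].

INTERFACE

Orientations are given as [roll, pitch, yaw] about the fixed x, y, z axes, in that order (R = Rz(yaw) Ry(pitch) Rx(roll)).
In Python, from cell import env, optics gives the robot as it stands.
- The arm moves only by the tool apply_moves, never from a script. Its argument "commands" is a list of rows, each a list of 7 numbers: the turn, a rotation vector about the tool's x, y, z in degrees, then the shift along the tool's x, y, z in m, then the finger opening in m, from 0 to 0.0951. A call has 1 to 5 rows; each row shifts and turns the commanded pose from where the row before left it, along the tool's axes as they then stand; what a row does not reach is not made up. A row lasts 1/12 s, in which the tool goes at most 41.7 mm and 7.16 degrees, less where a joint would pass 70% of its speed; a pose out of reach is approached as far as the arm can. A call with a gripper value outside its range is refused whole. The fingers move at their own pace and stop on an object; the grip force is fixed at half the most. Time passes only in rows, so rows that do not move let the fingers close. It gives the time, the measured TCP pose, the force and the opening at its end, in the units of the state.
- env.state(): the state, without advancing time (a new reading comes with each control period).
- optics.read_camera(name): name is "scene" or "top" or "wrist"; returns a dict with "color" (420x560x3 uint8, red, green, blue), "fx", "fy", "cx", "cy" (pixels), "eye" and "rotation" of the camera in the world; the wrist camera has in their place "T_tool_cam" (4x4, takes a point from camera to tool coordinates, whose origin is the TCP and whose axes are the flange's). Camera axes: x right, y up, looking along -z (the intrinsics and any distortion apply to the point x, -y, -z); pixel columns grow to the right and rows downward; lengths in mm; the calibration is good to about 2 mm. The wrist camera is an equidistant fisheye: a pixel r from the principal point sees the ray r / f radians off the axis. A picture is of the moment at which its call begins: read the wrist's pose just before it. There is no depth.
- env.job_done(): hands the job in, once; it reports no verdict.
The state is a dict: "t": time; "joints": joint angles; "qvel": joint speeds; "tau": joint torques, N m; "eef_pos": TCP position; "tcp_rot": TCP orientation; "ft_force": force on the tool from outside, world axes, zero at the start; "moment": the same for the moment, N m; "opening": opening from 0.0 (shut) to 1.0 (fully open).
Only numpy, scipy, OpenCV 4.12 (cv2) and the standard library are available. Lean on these libraries where they do the work, as an engineer would, in place of code of your own. Each camera call takes 0.05 s, during which the arm holds its last target. There are 200 camera calls.

TASK

Lay the brass retaining bar flat in the two slotted seats inside the open lower gearbox housing, let it go, then set the blue cover the right way round on the housing's two dowels. Press the cover down against its springs until it is fully closed and finish while still holding it pressed shut: do not let go at the end. Leave the other things on the bench where they are.

Things in the scene. Friction and masses are not known exactly. Their poses are not given: they have to be found in the camera images.
- case_face (a point): Lower gearbox housing, bare aluminium, fixed to the bench: an open box 170 (x) by 120 (y) by 60 mm high. The point is the centre of its upper rim plane (60 mm above the bench); x along its long side, z up. Cavity 112 (x) by 90 mm (y), 52 mm deep; end walls 29 mm, side walls 15 mm thick.
- plunger0 (a joint): One of four copper spring plungers, 8 mm across, in the housing's side walls at x = +-40, y = +-52.5 mm from its middle: travel in m, 0 = standing 5 mm proud of the rim, 0.005 = flush. All four together push up with 8 N when first touched and 12 N when flush, so an unpressed cover floats 5 mm above the rim.
- bar_seat (a point): Where the bar's centre must lie, 2 mm below the rim plane; axes as the housing, bar along x. A seat block fills each end of the cavity, 36 to 56 mm from the middle (x), floor 8 mm below the rim, with a slot 22 mm wide (y) between lips 6 mm high. Between the seats the cavity is open 72 mm long, 44 mm deep below the seat floors. 6 mm to spare at each bar end.
- bar_mid (a point): Brass-coloured retaining bar, 100 (x) by 16 (y) by 12 mm high (z), 150 g, loose, lying flat on the bench. The point is its centre (6 mm above its underside); x along its length. Either end may go either way.
- cover_rib (a point): Blue-painted cover (upper housing half), loose, 0.5 kg, 170 (x) by 120 (y) mm, rim 14 mm thick, right side up on the bench. On its top stands a grip rib 80 long (x), 26 wide (y), from 14 to 44 mm above the underside, a yellow dot at its -x end. The point is the rib's centre, 29 mm above the underside, over the cover's middle; x along the rib.
- cover_face (a point): Centre of the cover's underside; meets case_face, with the same axes, when the cover is closed. The underside is hollowed 8 mm deep over 112 by 90 mm, which clears the seated bar (it stands 4 mm above the rim). Two through holes of 12.5 mm take the dowels. At the start the +x ends of cover and housing point away from the robot, within about 0.4 rad.
- hole_a (a point): Centre of the cover's hole A at the underside: 70.5, 36 mm (x, y) from the cover's middle. Goes over dowel A.
- hole_b (a point): Centre of the cover's hole B at the underside: -70.5, -18 mm from the cover's middle. Goes over dowel B; turned end for end the cover does not fit.
- dowel_a (a point): Foot of brass dowel A in the rim plane of the housing, at 70.5, 36 mm from the middle of the housing. The dowel is 10 mm thick and 12 mm high, its upper 5 mm tapered to 5.6 mm.
- dowel_b (a point): Foot of brass dowel B in the rim plane, at -70.5, -18 mm from the middle of the housing; like dowel A.
- bearing: Loose steel bearing ring, 52 mm across, 15 mm high, lying flat; bystander. Origin: centre of its underside.
- sprocket: Loose dark steel ring, 68 mm across, 10 mm high, lying flat; bystander. Origin: centre of its underside.
- socket: Loose small steel wrench socket, 22 mm across, 32 mm high, upright; bystander. Origin: centre of its underside.
- wrench: Loose steel wrench lying flat near the back left; bystander.
- hammer: Loose hammer with wooden handle lying near the back right; bystander.
- oil: Loose red can, 64 mm across, 100 mm high, upright on the left; bystander. Origin: centre of its underside.
Things that resemble listed ones, but are neither listed nor needed, are in the scene too. What is shaped like the part that bears bar_mid but grey is not meant.

How it is judged (in metres and radians):
On the way, in this order (a step that is already met when the one before it is completed fails the run):
1. the bar lies in both seats, let go (z of bar_mid in the frame of bar_seat between -0.003 and 0.0025 m and x of bar_mid in the frame of bar_seat between -0.009 and 0.009 m and y of bar_mid in the frame of bar_seat between -0.006 and 0.006 m and angle between the x axis of bar_mid and the x axis of bar_seat, either way round below 0.12 rad and angle between bar_mid's own z axis and vertical below 0.06 rad and contact force between the fingers and bar below 0.1 N), for 0.3 s.
2. the cover sits on both dowels, the bar in its seats (horizontal distance between hole_a and dowel_a below 0.0035 m and horizontal distance between hole_b and dowel_b below 0.0035 m and z of hole_a in the frame of case_face between -0.003 and 0.0075 m and z of hole_b in the frame of case_face between -0.003 and 0.0075 m and z of bar_mid in the frame of bar_seat between -0.003 and 0.0025 m and x of bar_mid in the frame of bar_seat between -0.009 and 0.009 m and y of bar_mid in the frame of bar_seat between -0.006 and 0.006 m and angle between the x axis of bar_mid and the x axis of bar_seat, either way round below 0.12 rad and angle between bar_mid's own z axis and vertical below 0.06 rad), for 0.1 s.
At the end, for the whole second after the job is handed in: Cover on both dowels (holes within 3.5 mm), closed to less than 2 mm above the rim at both holes, robot pressing on it with over 3 N; bar in both seats (9 mm along, 6 mm across, 2.5 mm in height, 0.12 rad, level within 0.06 rad), untouched by the robot (all of step 1 and horizontal distance between hole_a and dowel_a below 0.0035 m and horizontal distance between hole_b and dowel_b below 0.0035 m and z of hole_a in the frame of case_face between -0.003 and 0.002 m and z of hole_b in the frame of case_face between -0.003 and 0.002 m and contact force between any of the fingers, the arm and cover above 3 N); the arm keeps its last pose, push and grip.
It fails at once if a bystander is moved by more than 30 mm (distance of any of bearing, sprocket, socket, wrench, hammer, oil from where it was at the start of the episode above 0.03 m).
It also fails if it takes over 64 s, if anything falls off the work surface, if the arm or the gripper's body presses on something with over 40 N, if the wrist force passes 120 N, or if a joint passes its speed limit or range.

## Working session

There is one attempt and no reset: what is moved stays moved. The work goes in short steps, Python scripts to look and compute and a tool call to move; the robot and the scene stay as the last step left them, time stands still between calls to the robot, and variables do not carry over. Pictures are saved under pics/ and viewed, about 8 in all and at most 12, crops included, and the job is handed in when it is done.

Besides the shell and the picture viewer there is one more tool, called after "Call:" as name(argument=value, ...) on one line, values as JSON. apply_moves: Moves the arm, as the interface text tells. Its arguments: {"type":"object","properties":{"commands":{"type":"array","items":{"type":"array","items":{"type":"number"}}}},"required":["commands"]}

```bash
ls; mkdir -p pics
python3 - <<'E'
from cell import env, optics
import cv2
print(env.state())
for n in ("scene","top"):
    c=optics.read_camera(n)
    cv2.imwrite(f"pics/{n}0.png",c["color"][:,:,::-1])
    print(n,{k:v for k,v in c.items() if k!="color"})
c=optics.read_camera("wrist"); print({k:v for k,v in c.items() if k!="color"})
E
```

```text
pics
{'t': 0.0, 'joints': array([-1.20762462e+00,  4.91544651e-01,  1.55946443e+00,  7.76344345e-06,
        1.09169451e+00, -1.05613400e-01]), 'qvel': array([ 0.00030222,  0.00049324, -0.00150066, -0.00174327,  0.00023083,
        0.00221623]), 'tau': array([-1.30461856e-03, -6.12640214e+01, -2.58186686e+01,  6.92513608e-02,
        4.81570722e-02, -5.22318010e-05]), 'eef_pos': array([ 282.3756895 , -557.52912828,  404.16573499]), 'tcp_rot': array([-3.14048863e+00, -1.23959023e-04,  4.68781452e-01]), 'ft_force': array([ 0.66808611, -0.11444293,  0.28800152]), 'moment': array([ 0.01878492,  0.07011826, -0.00011378]), 'opening': 0.997158769212905}
scene {'fx': 458.452920309841, 'fy': 458.452920309841, 'cx': 283.2794107543479, 'cy': 205.12187249385764, 'eye': array([1021.16695293, -390.14725834,  985.52249615]), 'rotation': array([ 0.60884746, -0.0096666 ,  0.80976895])}
top {'fx': 450.57495828682585, 'fy': 450.57495828682585, 'cx': 281.76388088164686, 'cy': 218.09904864505026, 'eye': array([ 481.23854384,   58.5594797 , 1317.09935887]), 'rotation': array([ 0.06721602,  0.02071787, -1.54264981])}
{'fx': 325.19226210127806, 'fy': 325.19226210127806, 'cx': 280.92798401301957, 'cy': 208.35394528160705, 'T_tool_cam': array([[ 8.13136518e-04,  9.69922281e-01,  2.43413450e-01,
         6.85347760e+01],
       [ 9.99998997e-01, -5.06395333e-04, -1.32273539e-03,
         8.83029805e-02],
       [-1.15968710e-03,  2.43414282e-01, -9.69921720e-01,
         1.98920593e+01],
       [ 0.00000000e+00,  0.00000000e+00,  0.00000000e+00,
         1.00000000e+00]])}
```

View pics/top0.png

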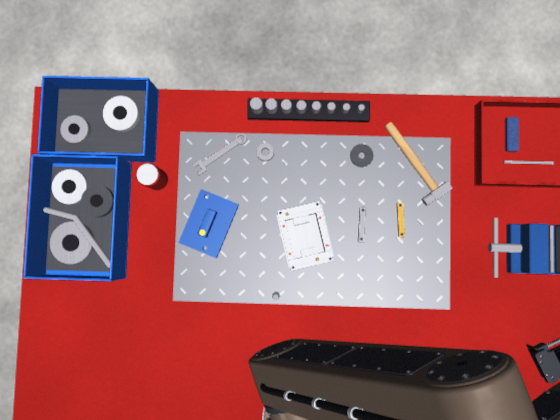

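View pics/scene0.png

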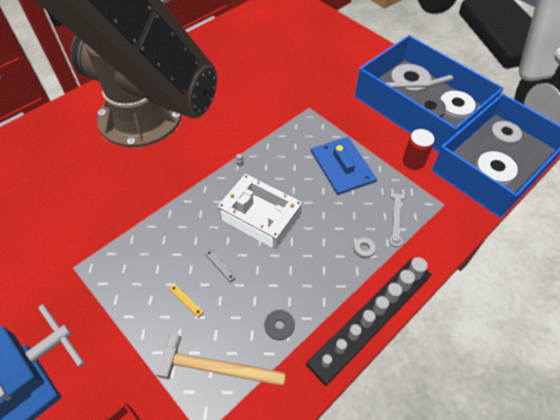

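Top view: the brass bar is at (401,219) and the grey look-alike at (362,224). The housing is at (303,236), the blue cover at (208,224) with its yellow dot at (202,233), and the socket at (276,296). The brass-coloured one fits the description; I'll confirm it in an enlarged crop.

```bash
cat > h.py <<'E'
from cell import env, optics
import numpy as np, cv2
from scipy.spatial.transform import Rotation as R
def Rm(r): return R.from_euler('xyz',r).as_matrix()
def ray(c,u,v,st=None):
    if 'eye' in c:
        d=np.array([(u-c['cx'])/c['fx'],-(v-c['cy'])/c['fy'],-1.]); return np.array(c['eye']),Rm(c['rotation'])@d
    x,y=u-c['cx'],v-c['cy']; r=np.hypot(x,y)+1e-12; a=r/c['fx']
    d=np.array([np.sin(a)*x/r,-np.sin(a)*y/r,-np.cos(a)])
    T=np.array(c['T_tool_cam']); Q=Rm(st['tcp_rot'])
    return st['eef_pos']+Q@T[:3,3],Q@T[:3,:3]@d
def onz(c,u,v,z,st=None):
    o,d=ray(c,u,v,st); return o+d*(z-o[2])/d[2]
def proj(c,p,st=None):
    if 'eye' in c:
        q=Rm(c['rotation']).T@(np.array(p)-c['eye']); return c['cx']+c['fx']*q[0]/-q[2],c['cy']-c['fy']*q[1]/-q[2]
    T=np.array(c['T_tool_cam']); Q=Rm(st['tcp_rot'])
    q=T[:3,:3].T@(Q.T@(np.array(p)-st['eef_pos'])-T[:3,3]); rr=np.hypot(q[0],q[1]); a=np.arctan2(rr,-q[2])
    return c['cx']+c['fx']*a*q[0]/rr, c['cy']-c['fx']*a*q[1]/rr
def ik(c=None):pass
E
python3 - <<'E'
from h import *
c=optics.read_camera("top"); im=c["color"][:,:,::-1]
cv2.imwrite("pics/topcrop.png",cv2.resize(im[180:280,170:430],None,fx=3,fy=3,interpolation=cv2.INTER_CUBIC)[:, :])
for n,u,v,z in [("bar",401,219,12),("barTop",399.5,201.5,12),("barBot",403,236,12),("case",303,236,60),("cover",209,224,14),("socket",276,296,32),("oil",148,174,100),("sprocket",361,156,10),("bearing",264,153,15)]:
    print(n,onz(c,u,v,z).round(1))
E
```

```text
bar [ 574.9 -256.2   12. ]
barTop [ 625.6 -251.4   12. ]
barBot [ 526.  -262.5   12. ]
case [516.7  26.4  60. ]
cover [545.3 299.   14. ]
socket [345.9  97.7  32. ]
oil [673.8 456.3 100. ]
sprocket [ 756.6 -138.5   10. ]
bearing [757.7 145.4  15. ]
```

View pics/topcrop.png

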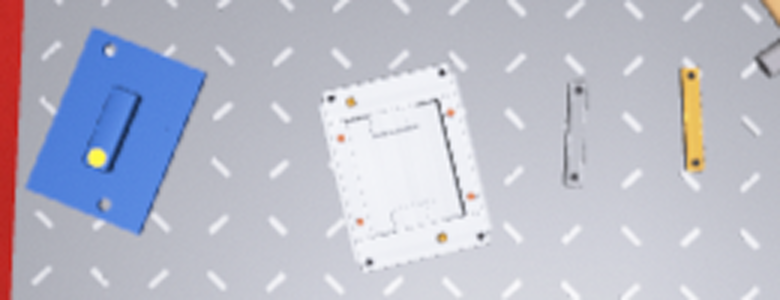

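```bash
cat >> h.py <<'E'
def plan(p,yaw=None):
    """turn (deg about tool z) and tool-frame shift (m) from the measured pose"""
    s=env.state(); Q=Rm(s['tcp_rot']); p=np.array(p,float)
    sh=Q.T@(p-s['eef_pos'])/1000
    rv=np.zeros(3)
    if yaw is not None: rv=np.degrees(R.from_matrix(Q.T@Rm([np.pi,0,yaw])).as_rotvec())
    n=max(np.linalg.norm(sh)/.0415,np.linalg.norm(rv)/7.1)
    print("t",round(s['t'],2),"pos",s['eef_pos'].round(1),"rot",s['tcp_rot'].round(4),"F",s['ft_force'].round(1),"open",round(s['opening'],3))
    print("turn",rv.round(2),"shift before turn",sh.round(4)," after turn",(Rm([np.pi,0,yaw]).T@(p-s['eef_pos'])/1000).round(4) if yaw is not None else '',"rows",round(n,1))
E
python3 - <<'E'
from h import *
c=optics.read_camera("top")
f=lambda u,v,z:onz(c,170+(u-1)/3,180+(v-1)/3,z)
def fit(loc,pts):
    loc=np.array(loc,float);w=np.array([p[:2] for p in pts]);a=loc-loc.mean(0);b=w-w.mean(0)
    th=np.arctan2((a[:,0]*b[:,1]-a[:,1]*b[:,0]).sum(),(a*b).sum()); M=np.array([[np.cos(th),-np.sin(th)],[np.sin(th),np.cos(th)]])
    t=w.mean(0)-M@loc.mean(0); print("yaw",th.round(4),"c",t.round(1),"res",np.abs(w-(loc@M.T+t)).max().round(1))
fit([(70.5,36),(-70.5,-18),(40,52.5),(40,-52.5),(-40,52.5),(-40,-52.5)],[f(351,102,72),f(442,238,72),f(341,138,65),f(450,112,65),f(360,221,65),f(471,196,65)])
fit([(70.5,36),(-70.5,-18)],[f(110,50,14),f(104,204,14)])
a,b=f(691,75,12),f(696,162,12); print("bar",(a+b)/2,np.arctan2(*(a-b)[[1,0]]),np.linalg.norm(a-b))
plan([575,-257,330],0.111)
E
```

```text
yaw 0.2545 c [518.6  21.5] res 1.0
yaw -0.3652 c [547.9 301.5] res 0.7
bar [ 574.51915084 -255.76742924   12.        ] 0.06751783614276029 83.98042174722526
t 0.25 pos [ 282.4 -557.6  404.5] rot [-3.1411 -0.      0.4688] F [0.7 0.  0.2] open 0.997
turn [-0.03  0.   20.5 ] shift before turn [ 0.3968 -0.1359  0.0746]  after turn [ 0.3241 -0.2663  0.0745] rows 10.3
```

Call:
apply_moves(commands=[[0,0,5.5,0,0,0,0.095],[0,0,5.5,0,0,0,0.095],[0,0,5.5,0,0,0,0.095],[0,0,5.5,0,0,0,0.095],[0,0,0,0.0288,-0.025,0.0068,0.095]])

```text
t: 0.67
eef_pos: [306.6, -533.1, 398.6]
tcp_rot: [3.138, -0.0, 0.075]
ft_force: [1.2, -1.3, 0.0]
opening: 1.001
```

Call:
apply_moves(commands=[[0,0,0,0.0288,-0.025,0.0068,0.095],[0,0,0,0.0288,-0.025,0.0068,0.095],[0,0,0,0.0288,-0.025,0.0068,0.095],[0,0,0,0.0288,-0.025,0.0068,0.095],[0,0,0,0.0288,-0.025,0.0068,0.095]])

```text
t: 1.08
eef_pos: [442.8, -392.0, 363.7]
tcp_rot: [3.141, -0.0, 0.085]
ft_force: [1.4, -0.4, 0.7]
opening: 0.997
```

Call:
apply_moves(commands=[[0,0,0,0.0288,-0.025,0.0068,0.08],[0,0,0,0.0288,-0.025,0.0068,0.06],[0,0,0,0.0288,-0.025,0.0068,0.05],[0,0,0,0.0288,-0.025,0.0068,0.05],[0,0,0,0.0288,-0.025,0.0068,0.05]])

```text
t: 1.5
eef_pos: [575.9, -255.1, 329.6]
tcp_rot: [3.141, -0.0, 0.085]
ft_force: [0.8, -0.3, 0.3]
opening: 0.706
```

Call:
apply_moves(commands=[[0,0,0,0,0,0,0.05],[0,0,0,0,0,0,0.05]])

```text
t: 1.67
eef_pos: [575.7, -255.1, 329.2]
tcp_rot: [-3.141, 0.001, 0.088]
ft_force: [0.3, 1.0, -0.7]
opening: 0.569
```

Run:
```python
from h import *
plan([574.5,-256,330],0.085)
s=env.state(); c=optics.read_camera("wrist"); im=c["color"][:,:,::-1]
cv2.imwrite("pics/w1.png",im)
hsv=cv2.cvtColor(np.ascontiguousarray(im),cv2.COLOR_BGR2HSV)
m=cv2.inRange(hsv,(15,120,80),(35,255,255)); n,l,st,ce=cv2.connectedComponentsWithStats(m)
for i in range(1,n):
    if st[i,4]>100:
        mm=(l==i).astype(np.uint8); ct=max(cv2.findContours(mm,0,1)[0],key=len)[:,0]
        w=np.array([onz(c,u,v,12,s)[:2] for u,v in ct],np.float32); print(st[i],ce[i],cv2.minAreaRect(w))
```

```text
t 1.67 pos [ 575.7 -255.1  329.2] rot [-3.1411e+00  9.0000e-04  8.8000e-02] F [ 0.3  1.  -0.7] open 0.569
turn [-0.03  0.05  0.17] shift before turn [-0.0013  0.0008 -0.0008]  after turn [-0.0013  0.0008 -0.0008] rows 0.0
[171 296  16  17 120] [178.09166667 305.35      ] ((451.5855407714844, -152.28709411621094), (16.168701171875, 19.214685440063477), 67.55155181884766)
[385 314  80  12 243] [425.13580247 319.95884774] ((450.3738708496094, -437.7950744628906), (5.295446395874023, 106.74293518066406), 5.041721820831299)
```

View pics/w1.png

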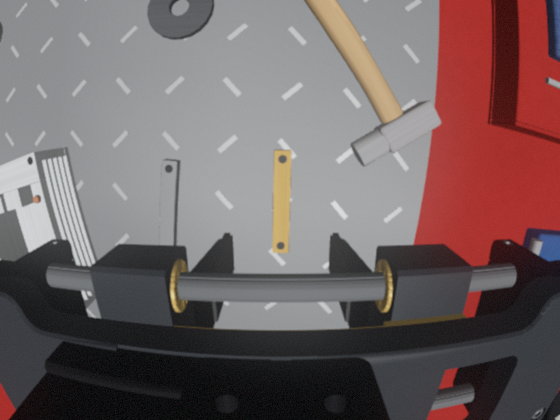

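The wrist view shows the brass bar with its top face centred near (282,201) and its ends at (282.5,150) and (281,251). The fingers are on either side, and the grey bar is at (168,205).

Run:
```python
from h import *
s=env.state(); c=optics.read_camera("wrist")
im=np.ascontiguousarray(c["color"][140:262,260:305,::-1]); hsv=cv2.cvtColor(im,cv2.COLOR_BGR2HSV)
print(hsv[60,20])
m=(hsv[:,:,1]>90).astype(np.uint8); ct=max(cv2.findContours(m,0,1)[0],key=len)[:,0]+[260,140]
w=np.array([onz(c,u,v,12,s)[:2] for u,v in ct],np.float32); print(cv2.minAreaRect(w))
a,b=onz(c,282.5,159,12,s),onz(c,280.5,245,12,s); print((a+b)/2,np.arctan2(*(a-b)[[1,0]]),np.linalg.norm(a-b))
plan([574.5,-256,192.5],0.085)
```

```text
[ 21 115 201]
((574.583740234375, -255.56346130371094), (98.28106689453125, 14.735339164733887), 3.7873191833496094)
[ 573.67248564 -257.11343507   12.        ] 0.0649480820104108 83.49495339728962
t 1.77 pos [ 574.5 -257.   329.9] rot [3.1415e+00 3.0000e-04 8.5100e-02] F [ 0.9 -0.4 -0.7] open 0.531
turn [0.01 0.02 0.  ] shift before turn [ 1.000e-04 -1.000e-03  1.374e-01]  after turn [ 1.000e-04 -1.000e-03  1.374e-01] rows 3.3
```

Call:
apply_moves(commands=[[0,0,1.1,0,-0.001,0.034,0.05],[0,0,0,0,0,0.034,0.045],[0,0,0,0,0,0.034,0.045],[0,0,0,0,0,0.03,0.045],[0,0,0,0,0,0.005,0.045]])

```text
t: 2.18
eef_pos: [573.2, -256.9, 190.3]
tcp_rot: [-3.139, 0.004, 0.064]
ft_force: [-9.8, 3.9, 26.6]
opening: 0.476
```

Call:
apply_moves(commands=[[0,0,0,0,0,0,0.01],[0,0,0,0,0,0,0.005],[0,0,0,0,0,0,0.005],[0,0,0,0,0,0,0.005],[0,0,0,0,0,0,0.005]])

```text
t: 2.6
eef_pos: [574.6, -256.1, 193.6]
tcp_rot: [3.141, -0.001, 0.065]
ft_force: [0.5, 2.4, 2.1]
opening: 0.179
```

Call:
apply_moves(commands=[[0,0,0,0,0,0,0.005],[0,0,0,0,0,0,0.005],[0,0,0,0,0,0,0.005]])

```text
t: 2.85
eef_pos: [574.6, -256.0, 193.5]
tcp_rot: [3.141, -0.0, 0.066]
ft_force: [-3.2, -2.1, 6.6]
opening: 0.162
```

Call:
apply_moves(commands=[[0,0,0,0,0,-0.015,0.005],[0,0,0,0,0,-0.03,0.005],[0,0,0,0,0,-0.035,0.005],[0,0,0,0,0,-0.035,0.005],[0,0,-2.8,0,0,-0.025,0.005]])

```text
t: 3.27
eef_pos: [574.7, -255.6, 335.8]
tcp_rot: [3.14, -0.002, 0.114]
ft_force: [0.4, -0.7, -1.7]
opening: 0.165
```

Call:
apply_moves(commands=[[0,0,-4,0,0,0,0.005],[0,0,-4,0,0,0,0.005],[0,0,0,-0.0092,-0.02,0,0.005],[0,0,0,-0.0092,-0.035,0,0.005],[0,0,0,-0.0092,-0.035,0,0.005]])

```text
t: 3.68
eef_pos: [524.4, -175.0, 332.4]
tcp_rot: [-3.141, 0.0, 0.253]
ft_force: [0.6, 0.4, -1.5]
opening: 0.165
```

Call:
apply_moves(commands=[[0,0,0,-0.0092,-0.035,0,0.005],[0,0,0,-0.0092,-0.035,0,0.005],[0,0,0,-0.0092,-0.035,0,0.005],[0,0,0,-0.0092,-0.035,0,0.005],[0,0,0,-0.0092,-0.035,0,0.005]])

```text
t: 4.1
eef_pos: [435.6, -16.4, 332.9]
tcp_rot: [-3.142, -0.0, 0.254]
ft_force: [0.4, -0.2, -1.0]
opening: 0.164
```

Call:
apply_moves(commands=[[0,0,0,0,-0.019,0,0.005],[0,0,0,0,0,0,0.005],[0,0,0,0,0,0,0.005]])

```text
t: 4.35
eef_pos: [431.9, 1.4, 333.1]
tcp_rot: [3.141, -0.001, 0.256]
ft_force: [0.7, -0.7, -0.9]
opening: 0.163
```

Run:
```python
from h import *
s=env.state(); c=optics.read_camera("wrist"); cv2.imwrite("pics/w2.png",c["color"][:,:,::-1])
plan([432,0,333],.2545)
np.save("s2.npy",s,allow_pickle=True)
```

```text
t 4.4 pos [432.3   0.7 333.1] rot [ 3.1412e+00 -6.0000e-04  2.5520e-01] F [-0.5 -0.7 -1.5] open 0.167
turn [ 0.02 -0.03  0.04] shift before turn [-0.0005  0.0006  0.0001]  after turn [-0.0005  0.0006  0.0001] rows 0.0
```

View pics/w2.png

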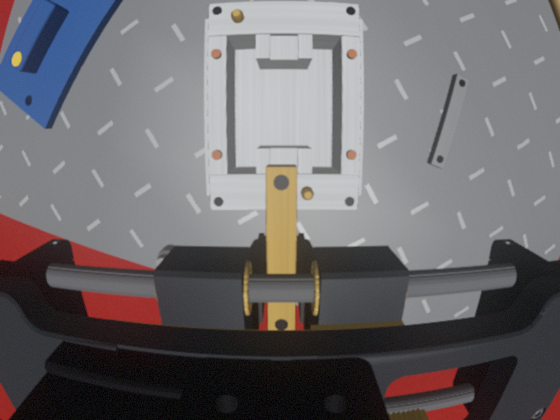

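The view shows dowel A at (237,15) and dowel B at (307,194). The plungers are at (216,54), (351,54), (217,155) and (350,155). The held bar's front end is at (282,165) and it lies straight in the jaws.

```bash
cat >> h.py <<'E'
def fit(loc,pts):
    loc=np.array(loc,float);w=np.array([p[:2] for p in pts]);a=loc-loc.mean(0);b=w-w.mean(0)
    th=np.arctan2((a[:,0]*b[:,1]-a[:,1]*b[:,0]).sum(),(a*b).sum()); M=np.array([[np.cos(th),-np.sin(th)],[np.sin(th),np.cos(th)]])
    t=w.mean(0)-M@loc.mean(0); print("yaw",th.round(4),"c",t.round(1),"res",(w-(loc@M.T+t)).round(1).tolist()); return t,th
E
python3 - <<'E'
from h import *
s=np.load("s2.npy",allow_pickle=True).item(); s['eef_pos']=np.array([432.1,.9,333.1]); s['tcp_rot']=np.array([np.pi,0,.255])
c=optics.read_camera("wrist")
f=lambda u,v,z:onz(c,u,v,z,s)
fit([(70.5,36),(-70.5,-18),(40,52.5),(40,-52.5),(-40,52.5),(-40,-52.5)],[f(237,15,72),f(307,194,72),f(216,54,65),f(351,54,65),f(217,155,65),f(350,155,65)])
Q=Rm(s['tcp_rot'])
for u,v in [(267,166),(297,165.5),(282,182)]: print((Q.T@(f(u,v,333.1-181.5)-s['eef_pos'])).round(1))
im=np.ascontiguousarray(c["color"][:,:,::-1])
t0=np.array([518.6,21.5]);
cr=cv2.resize(im[0:215,190:380],None,fx=3,fy=3,interpolation=cv2.INTER_CUBIC)[:600]; cv2.imwrite("pics/w2c.png",cr)
E
```

```text
yaw 0.2562 c [518.3  20.8] res [[-1.4, -1.4], [1.2, 0.8], [-0.2, -0.8], [-0.4, 0.9], [0.6, -0.8], [0.1, 1.3]]
[ 49.8  -6.8 181.5]
[ 50.1   8.2 181.5]
[ 41.7   0.7 181.5]
```

View pics/w2c.png

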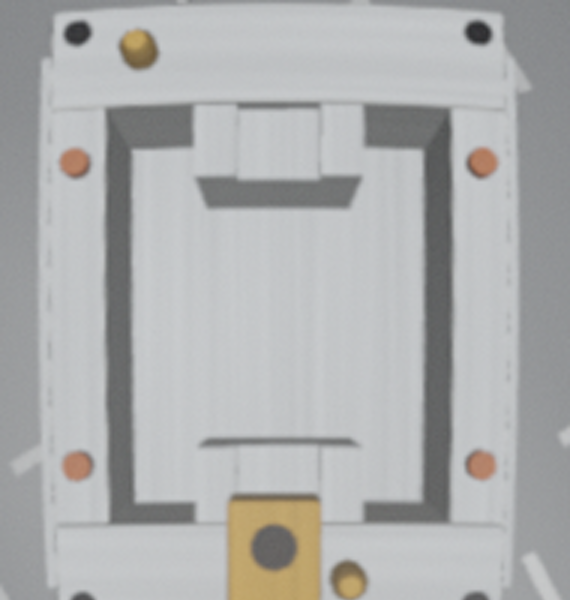

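Both fits agree on the housing: (518.4, 21.1), yaw 0.2555. Next I move over it and lower the bar.

Call:
apply_moves(commands=[[0,0,0,0.018,0,0,0.005],[0,0,0,0.025,0.0005,0.005,0.005],[0,0,0,0.025,0.0005,0.01,0.005],[0,0,0,0.0206,0.0005,0.01,0.005],[0,0,0,0,0,0.008,0.005]])

```text
t: 4.87
eef_pos: [521.4, 20.8, 299.0]
tcp_rot: [3.141, -0.002, 0.253]
ft_force: [-0.7, -0.5, -1.0]
opening: 0.16
```

Call:
apply_moves(commands=[[0,0,0,0,0,0.01,0.005],[0,0,0,0,0,0.01,0.005],[0,0,0,0,0,0.01,0.005],[0,0,0,0,0,0.005,0.005],[0,0,0,0,0,0,0.005]])

```text
t: 5.28
eef_pos: [517.7, 21.2, 263.8]
tcp_rot: [-3.141, 0.002, 0.254]
ft_force: [-0.3, -0.6, -1.3]
opening: 0.166
```

Run:
```python
from h import *
plan([518.2,21.8,246.0],.2555)
```

```text
t 5.28 pos [517.7  21.2 263.8] rot [-3.141e+00  1.900e-03  2.537e-01] F [-0.3 -0.6 -1.3] open 0.166
turn [-0.03  0.11 -0.1 ] shift before turn [ 0.0007 -0.0004  0.0178]  after turn [ 0.0006 -0.0005  0.0178] rows 0.4
```

Call:
apply_moves(commands=[[0,0,0,0.0005,-0.0005,0.005,0.005],[0,0,0,0,0,0.005,0.005],[0,0,0,0,0,0.0035,0.005],[0,0,0,0,0,0.0025,0.005],[0,0,0,0,0,0.0015,0.005]])

```text
t: 5.7
eef_pos: [518.5, 22.1, 247.2]
tcp_rot: [3.142, 0.0, 0.254]
ft_force: [0.4, -0.2, -1.6]
opening: 0.163
```

Call:
apply_moves(commands=[[0,0,0,0,0,0,0.005],[0,0,0,0,0,0,0.005]])

```text
t: 5.87
eef_pos: [518.6, 22.1, 247.5]
tcp_rot: [3.141, -0.0, 0.254]
ft_force: [-0.1, 0.5, -1.5]
opening: 0.163
```

Call:
apply_moves(commands=[[0,0,0,0,0,0.001,0.005],[0,0,0,0,0,0.001,0.005],[0,0,0,0,0,0,0.005]])

```text
t: 6.12
eef_pos: [518.6, 22.1, 245.5]
tcp_rot: [3.141, -0.0, 0.254]
ft_force: [0.9, 0.4, -0.0]
opening: 0.166
```

Contact is just beginning: the bar's weight has come off the wrist. I open part way, since the cavity is 90 mm wide, then rise and back off to look.

Call:
apply_moves(commands=[[0,0,0,0,0,0.0003,0.025],[0,0,0,0,0,0,0.035],[0,0,0,0,0,0,0.035],[0,0,0,0,0,0,0.035],[0,0,0,0,0,0,0.035]])

```text
t: 6.53
eef_pos: [518.6, 22.1, 245.1]
tcp_rot: [3.141, -0.0, 0.254]
ft_force: [0.2, 0.3, 0.3]
opening: 0.365
```

Call:
apply_moves(commands=[[0,0,0,0,0,-0.005,0.035],[0,0,0,0,0,-0.015,0.035],[0,0,0,0,0,-0.03,0.035],[0,0,0,0,0,-0.03,0.035],[0,0,0,-0.02,0,-0.02,0.05]])

```text
t: 6.95
eef_pos: [500.9, 17.3, 347.8]
tcp_rot: [3.14, -0.004, 0.255]
ft_force: [-0.8, 0.5, 0.6]
opening: 0.396
```

Call:
apply_moves(commands=[[0,0,0,-0.035,0,0,0.07],[0,0,0,-0.035,0,0,0.07],[0,0,0,0,0,0,0.07],[0,0,0,0,0,0,0.07]])

```text
t: 7.28
eef_pos: [430.4, -0.8, 345.9]
tcp_rot: [3.141, -0.001, 0.253]
ft_force: [1.1, -0.5, -0.1]
opening: 0.659
```

Run:
```python
from h import *
s=env.state(); c=optics.read_camera("wrist"); im=c["color"][:,:,::-1]
cv2.imwrite("pics/w3.png",cv2.resize(im[0:230,160:420],None,fx=2.5,fy=2.5,interpolation=cv2.INTER_CUBIC))
plan([547.9,301.5,330],-0.365)
np.save("s3.npy",s,allow_pickle=True)
```

```text
t 7.33 pos [431.6  -0.7 345.8] rot [ 3.1409e+00 -1.5000e-03  2.5360e-01] F [1.3 0.7 0.1] open 0.698
turn [ 1.000e-02 -1.000e-01  3.544e+01] shift before turn [ 0.1884 -0.2633  0.0159]  after turn [ 0.0008 -0.3238  0.0158] rows 7.8
```

View pics/w3.png

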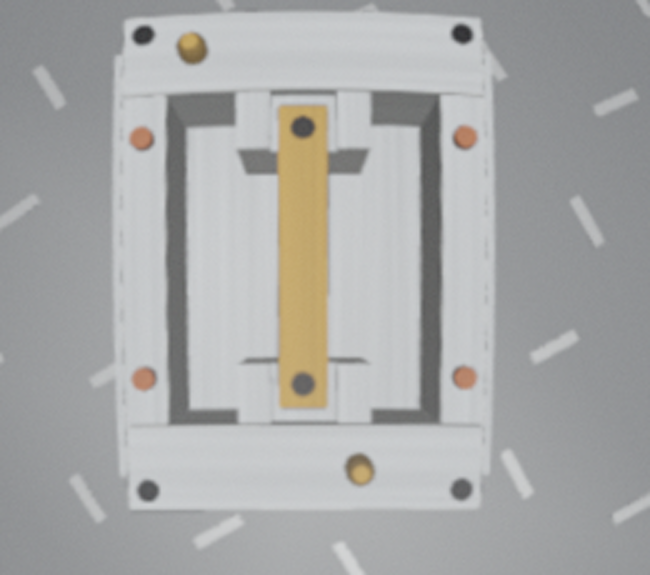

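The bar lies centred in both slots, spanning (302,105) to (302,408) in the crop. Now I refine the housing pose and move to look at the cover.

Run:
```python
from h import *
s=np.load("s3.npy",allow_pickle=True).item(); s['eef_pos']=np.array([431.,-.8,345.9]); s['tcp_rot']=np.array([np.pi,0,.2535])
c=optics.read_camera("wrist")
f=lambda u,v,z:onz(c,160+(u+.5)/2.5-.5,(v+.5)/2.5-.5,z,s)
t,th=fit([(70.5,36),(-70.5,-18),(40,52.5),(40,-52.5),(-40,52.5),(-40,-52.5)],[f(191,43,72),f(361,471,72),f(142,138,65),f(465,137,65),f(144,378,65),f(464,378,65)])
a=np.mean([f(302,105,64),f(302,408,64)],0)[:2]-t; print("bar off",a)
```

```text
yaw 0.2569 c [519.1  21.4] res [[-0.8, -0.8], [1.0, 0.4], [-0.3, -0.6], [-0.5, 0.6], [0.5, -0.4], [-0.0, 0.8]]
bar off [-0.54821226  0.56828297]
```

Call:
apply_moves(commands=[[0,0,7,0,-0.01,0,0.07],[0,0,7,0,-0.01,0,0.07],[0,0,7,0,-0.01,0,0.07],[0,0,7,0,-0.01,0,0.07],[0,0,7,0,-0.01,0,0.07]])

```text
t: 7.8
eef_pos: [431.9, 49.5, 345.0]
tcp_rot: [3.142, -0.0, -0.362]
ft_force: [0.3, -0.6, 0.2]
opening: 0.732
```

Run:
```python
from h import *
plan([468.5,332,340],-0.365)
```

```text
t 7.8 pos [431.9  49.5 345. ] rot [ 3.1416e+00 -1.0000e-04 -3.6240e-01] F [ 0.3 -0.6  0.2] open 0.732
turn [ 0.   -0.01  0.15] shift before turn [-0.0659 -0.2772  0.005 ]  after turn [-0.0666 -0.277   0.005 ] rows 6.9
```

Call:
apply_moves(commands=[[0,0,0,-0.009,-0.035,0,0.07],[0,0,0,-0.009,-0.038,0,0.07],[0,0,0,-0.009,-0.038,0,0.07],[0,0,0,-0.009,-0.038,0,0.07],[0,0,0,-0.009,-0.038,0,0.07]])

```text
t: 8.22
eef_pos: [454.7, 242.4, 344.9]
tcp_rot: [-3.141, -0.0, -0.356]
ft_force: [0.7, -0.2, -0.3]
opening: 0.738
```

Call:
apply_moves(commands=[[0,0,0,-0.009,-0.038,0,0.06],[0,0,0,-0.009,-0.038,0.002,0.06],[0,0,0,-0.003,-0.014,0.003,0.06],[0,0,0,0,0,0,0.06],[0,0,0,0,0,0,0.06]])

```text
t: 8.63
eef_pos: [465.9, 331.8, 339.2]
tcp_rot: [3.14, 0.001, -0.355]
ft_force: [-0.0, -0.1, 1.0]
opening: 0.631
```

Run:
```python
from h import *
s=env.state(); c=optics.read_camera("wrist"); im=c["color"][:,:,::-1]
cv2.imwrite("pics/w4.png",cv2.resize(im[0:240,150:420],None,fx=2.5,fy=2.5,interpolation=cv2.INTER_CUBIC))
plan([468.5,332,340],-0.365)
np.save("s4.npy",s,allow_pickle=True)
```

```text
t 8.68 pos [465.9 331.  339.5] rot [ 3.1404e+00  7.0000e-04 -3.5630e-01] F [ 0.2 -1.   0.3] open 0.634
turn [0.07 0.04 0.5 ] shift before turn [ 0.0021 -0.0019 -0.0005]  after turn [ 0.0021 -0.0019 -0.0005] rows 0.1
```

View pics/w4.png

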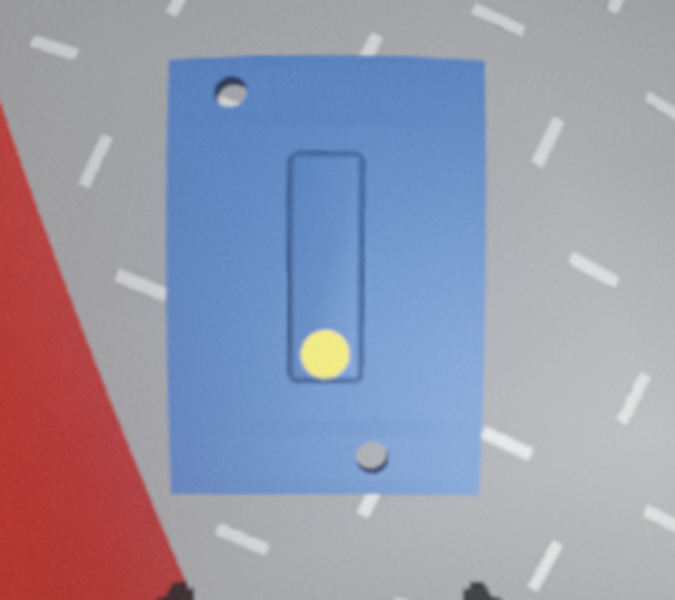

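The cover is right side up with its yellow dot at the near end. In the crop, hole A is at (231,92), hole B at (372,457), the cover corners at (169,61), (485,61), (172,493) and (480,493), and the rib runs from (289,152) to (362,381).

Run:
```python
from h import *
s=np.load("s4.npy",allow_pickle=True).item(); s['tcp_rot']=np.array([np.pi,0,-.356])
c=optics.read_camera("wrist")
f=lambda u,v,z:onz(c,150+(u+.5)/2.5-.5,(v+.5)/2.5-.5,z,s)
fit([(70.5,36),(-70.5,-18)],[f(231,92,14),f(372,457,14)])
fit([(85,60),(85,-60),(-85,60),(-85,-60)],[f(169,61,14),f(485,61,14),f(172,493,14),f(480,493,14)])
t,th=fit([(40,13),(40,-13),(-40,13),(-40,-13)],[f(289,152,44),f(363,152,44),f(289,381,44),f(362,381,44)])
plan([547.,301.5,240],-.365)
```

```text
yaw -0.3599 c [548.5 302.1] res [[-0.3, -0.0], [0.3, 0.0]]
yaw -0.3569 c [548.6 301.8] res [[-0.6, 0.2], [-0.5, 0.1], [0.4, -0.3], [0.7, -0.0]]
yaw -0.3573 c [548.5 302. ] res [[-0.9, -0.3], [-0.5, 0.8], [0.5, -0.9], [1.0, 0.4]]
t 8.73 pos [466.  330.5 339.9] rot [ 3.1407e+00  4.0000e-04 -3.5720e-01] F [ 1.  -0.1  0.3] open 0.63
turn [0.05 0.02 0.45] shift before turn [ 0.0861 -0.0013  0.0998]  after turn [ 0.086  -0.0019  0.0999] rows 3.2
```

Call:
apply_moves(commands=[[0,0,0,0.02,-0.0008,0,0.06],[0,0,0,0.03,-0.001,0.01,0.06],[0,0,0,0.0275,0,0.02,0.06],[0,0,0,0.01,0,0.025,0.06],[0,0,0,0,0,0.02,0.06]])

```text
t: 9.15
eef_pos: [550.6, 299.6, 264.1]
tcp_rot: [-3.141, -0.001, -0.361]
ft_force: [0.7, 0.6, -0.4]
opening: 0.631
```

Call:
apply_moves(commands=[[0,0,0,0,0,0.02,0.06],[0,0,0,0,0,0.015,0.06],[0,0,0,0,0,0.01,0.06],[0,0,0,0,0,0.005,0.06],[0,0,0,0,0,0,0.06]])

```text
t: 9.57
eef_pos: [548.6, 301.7, 214.6]
tcp_rot: [3.141, 0.001, -0.358]
ft_force: [-0.1, 0.3, -0.7]
opening: 0.628
```

Run:
```python
from h import *
plan([548.5,302,206.5],-.3575)
```

```text
t 9.57 pos [548.6 301.7 214.6] rot [ 3.1407e+00  7.0000e-04 -3.5770e-01] F [-0.1  0.3 -0.7] open 0.628
turn [ 0.05  0.04 -0.01] shift before turn [-0.0002 -0.0003  0.0081]  after turn [-0.0002 -0.0003  0.0081] rows 0.2
```

Call:
apply_moves(commands=[[0,0,0,0,0,0.004,0.06],[0,0,0,0,0,0.003,0.06],[0,0,0,0,0,0,0.04],[0,0,0,0,0,0,0.02],[0,0,0,0,0,0,0.015]])

```text
t: 9.98
eef_pos: [548.5, 302.5, 208.5]
tcp_rot: [-3.141, -0.001, -0.357]
ft_force: [-0.3, -0.8, -0.0]
opening: 0.477
```

Call:
apply_moves(commands=[[0,0,0,0,0,0,0.015],[0,0,0,0,0,0,0.015],[0,0,0,0,0,0,0.015],[0,0,0,0,0,0,0.015]])

```text
t: 10.32
eef_pos: [548.4, 302.4, 208.2]
tcp_rot: [3.141, -0.0, -0.357]
ft_force: [-1.6, -0.6, 1.6]
opening: 0.274
```

Call:
apply_moves(commands=[[0,0,0,0,0,-0.01,0.015],[0,0,0,0,0,-0.025,0.015],[0,0,0,0,0,-0.035,0.015],[0,0,0,0,0,-0.03,0.015],[0,0,0,0,0,0,0.015]])

```text
t: 10.73
eef_pos: [549.0, 302.8, 314.2]
tcp_rot: [-3.136, -0.006, -0.357]
ft_force: [1.4, 0.9, -4.6]
opening: 0.272
```

Call:
apply_moves(commands=[[0,0,0,0,0,0,0.015]])

```text
t: 10.82
eef_pos: [548.3, 302.4, 309.5]
tcp_rot: [-3.14, -0.002, -0.357]
ft_force: [-0.8, -1.5, -5.6]
opening: 0.273
```

Call:
apply_moves(commands=[[0,0,-4,0,0,-0.005,0.015],[0,0,-7,0,0,-0.005,0.015],[0,0,-7,0,0,0,0.015],[0,0,-7,0,0,0,0.015],[0,0,-7,0,0,0,0.015]])

```text
t: 11.23
eef_pos: [548.1, 302.3, 316.0]
tcp_rot: [3.141, 0.003, 0.208]
ft_force: [0.2, -0.7, -4.5]
opening: 0.276
```

Call:
apply_moves(commands=[[0,0,-3.15,0,0,0,0.015],[0,0,0,-0.005,0.0126,0,0.015],[0,0,0,-0.01,0.027,0,0.015],[0,0,0,-0.01,0.027,0,0.015],[0,0,0,-0.01,0.027,0,0.015]])

```text
t: 11.65
eef_pos: [537.5, 201.6, 316.4]
tcp_rot: [3.141, 0.003, 0.256]
ft_force: [0.0, 0.1, -5.4]
opening: 0.274
```

Call:
apply_moves(commands=[[0,0,0,-0.01,0.027,0,0.015],[0,0,0,-0.01,0.027,0,0.015],[0,0,0,-0.01,0.027,0,0.015],[0,0,0,-0.01,0.027,0,0.015],[0,0,0,-0.01,0.027,0,0.015]])

```text
t: 12.07
eef_pos: [523.3, 58.0, 316.8]
tcp_rot: [-3.141, 0.003, 0.255]
ft_force: [0.5, 0.2, -4.3]
opening: 0.274
```

Call:
apply_moves(commands=[[0,0,0,-0.01,0.024,0,0.015],[0,0,0,-0.005,0.012,0,0.015],[0,0,0,0,0,0,0.015],[0,0,0,0,0,0,0.015],[0,0,0,0,0,0,0.015]])

```text
t: 12.48
eef_pos: [518.7, 21.3, 317.5]
tcp_rot: [-3.141, 0.001, 0.256]
ft_force: [0.3, 0.1, -4.8]
opening: 0.272
```

Run:
```python
from h import *
plan([518.7,21.1,290],.2565)
```

```text
t 12.48 pos [518.7  21.3 317.5] rot [-3.1411e+00  1.2000e-03  2.5580e-01] F [ 0.3  0.1 -4.8] open 0.272
turn [-0.03  0.07 -0.04] shift before turn [-0.      0.0002  0.0275]  after turn [-0.      0.0002  0.0275] rows 0.7
```

Call:
apply_moves(commands=[[0,0,0,0,0,0.01,0.015],[0,0,0,0,0,0.01,0.015],[0,0,0,0,0,0.008,0.015],[0,0,0,0,0,0.003,0.015],[0,0,0,0,0,0,0.015]])

```text
t: 12.9
eef_pos: [518.8, 21.4, 285.8]
tcp_rot: [-3.141, 0.002, 0.257]
ft_force: [-0.3, 0.4, -4.2]
opening: 0.272
```

Call:
apply_moves(commands=[[0,0,0,0,0,0,0.015]])

```text
t: 12.98
eef_pos: [519.0, 21.3, 286.8]
tcp_rot: [-3.141, 0.001, 0.257]
ft_force: [-0.9, 0.4, -3.8]
opening: 0.269
```

Run:
```python
from h import *
s=env.state(); c=optics.read_camera("wrist"); im=np.ascontiguousarray(c["color"][:,:,::-1])
plan([518.7,21.1,285],.2565)
u,v=map(int,proj(c,[518.7+.9673*70.5-.2537*36,21.1+.2537*70.5+.9673*36,s['eef_pos'][2]-194],s)); print(u,v)
a=cv2.resize(im[0:330,130:430],(500,550),interpolation=cv2.INTER_CUBIC)
b=cv2.resize(im[max(0,v-25):v+25,u-25:u+25],(300,300),interpolation=cv2.INTER_CUBIC)
o=np.zeros((550,800,3),np.uint8); o[:,:500]=a; o[:300,500:]=b; cv2.imwrite("pics/w5.png",o)
```

```text
t 13.03 pos [519.1  21.2 287.1] rot [ 3.1415e+00 -1.0000e-04  2.5690e-01] F [ 0.  -0.5 -4. ] open 0.269
turn [ 0.01 -0.01  0.02] shift before turn [-0.0004  0.      0.0021]  after turn [-0.0004  0.      0.0021] rows 0.1
213 126
```

View pics/w5.png

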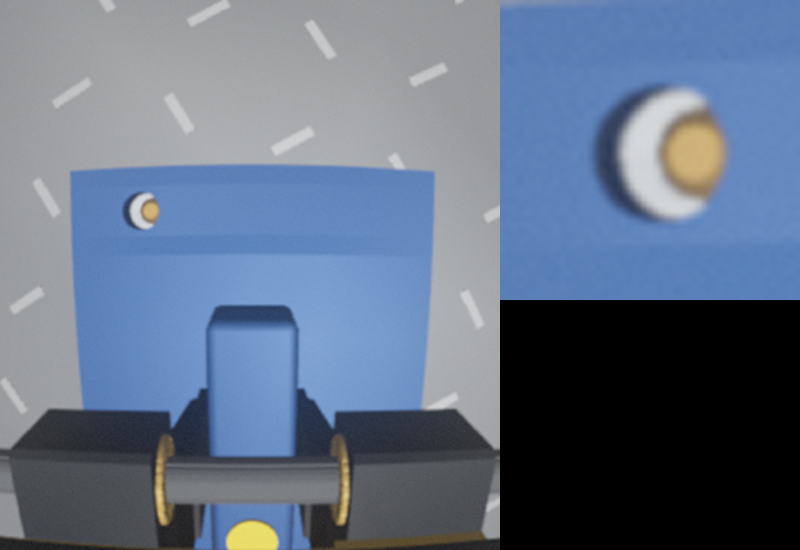

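Run:
```python
from h import *
s=env.state(); s['eef_pos']=np.array([519.,21.3,286.9]); s['tcp_rot']=np.array([np.pi,0,.2569]); c=optics.read_camera("wrist"); Q=Rm(s['tcp_rot'])
g=lambda u,v:(188+(u-500+.5)/6-.5,101+(v+.5)/6-.5)
h=onz(c,*g(661,154),286.9-194.2,s); d=onz(c,*g(693,152),72,s)
for p in (h,d): print(p.round(1),(Q.T@(p-s['eef_pos'])).round(1))
w=[onz(c,*g(u,154),286.9-194.2,s) for u in (597,725)]; print(np.linalg.norm(w[0]-w[1]))
print("exp dowel",518.8+.9673*70.5-.2537*36,21.1+.2537*70.5+.9673*36)
```

```text
[578.   73.6  92.7] [ 70.3 -35.6 194.2]
[578.   74.5  72. ] [ 70.6 -36.5 214.9]
11.791270925687364
exp dowel 577.86145 73.80865
```

Call:
apply_moves(commands=[[0,0,0,0,-0.0005,0.003,0.015],[0,0,0,0,0,0.003,0.015],[0,0,0,0,0,0.002,0.015],[0,0,0,0,0,0.002,0.015],[0,0,0,0,0,0,0.015]])

```text
t: 13.5
eef_pos: [518.7, 21.6, 276.7]
tcp_rot: [-3.141, 0.001, 0.257]
ft_force: [-0.2, -0.3, -4.6]
opening: 0.271
```

Call:
apply_moves(commands=[[0,0,0,0,0,0.001,0.015],[0,0,0,0,0,0.001,0.015],[0,0,0,0,0,0,0.015]])

```text
t: 13.75
eef_pos: [518.8, 21.6, 275.0]
tcp_rot: [3.142, 0.0, 0.257]
ft_force: [-0.2, 0.2, -4.4]
opening: 0.268
```

The underside is at about 66.8 mm, roughly 5 mm below the dowel tips, with no side or lifting force, so both dowels have entered. I continue down onto the springs.

Call:
apply_moves(commands=[[0,0,0,0,0,0.001,0.015],[0,0,0,0,0,0.001,0.015],[0,0,0,0,0,0.001,0.015],[0,0,0,0,0,0,0.015],[0,0,0,0,0,0,0.015]])

```text
t: 14.17
eef_pos: [518.8, 21.6, 272.4]
tcp_rot: [3.141, -0.0, 0.257]
ft_force: [-2.1, -0.2, 3.1]
opening: 0.272
```

Call:
apply_moves(commands=[[0,0,0,0,0,0.001,0.015],[0,0,0,0,0,0.001,0.015],[0,0,0,0,0,0.001,0.015],[0,0,0,0,0,0,0.015],[0,0,0,0,0,0,0.015]])

```text
t: 14.58
eef_pos: [518.8, 21.6, 269.2]
tcp_rot: [3.141, -0.0, 0.257]
ft_force: [-1.8, 0.5, 5.6]
opening: 0.271
```

Forces match the springs: +3 N at first touch and about 6 N so far. I press on.

Call:
apply_moves(commands=[[0,0,0,0,0,0.0005,0.015],[0,0,0,0,0,0.0005,0.015],[0,0,0,0,0,0,0.015],[0,0,0,0,0,0,0.015]])

```text
t: 14.92
eef_pos: [518.8, 21.6, 268.3]
tcp_rot: [3.141, -0.0, 0.257]
ft_force: [-1.6, 0.3, 6.3]
opening: 0.271
```

Call:
apply_moves(commands=[[0,0,0,0,0,0.0005,0.015],[0,0,0,0,0,0.0005,0.015],[0,0,0,0,0,0,0.015],[0,0,0,0,0,0,0.015]])

```text
t: 15.25
eef_pos: [518.7, 21.6, 268.2]
tcp_rot: [3.141, -0.001, 0.257]
ft_force: [-6.3, -0.6, 17.8]
opening: 0.274
```

The force jumped to 18 N at exactly the closed height (60 + 208.2 mm). One last look before handing in.

Call:
apply_moves(commands=[[0,0,0,0,0,0,0.015],[0,0,0,0,0,0,0.015],[0,0,0,0,0,0,0.015]])

```text
t: 15.5
eef_pos: [518.7, 21.6, 268.2]
tcp_rot: [3.141, -0.001, 0.257]
ft_force: [-6.9, 0.7, 18.9]
opening: 0.272
```

Run:
```python
from h import *
c=optics.read_camera("scene"); im=c["color"][:,:,::-1]
a=cv2.resize(im[140:270,190:330],(560,520),interpolation=cv2.INTER_CUBIC); 
s=env.state(); w=optics.read_camera("wrist"); u,v=map(int,proj(w,[577.8,73.8,74],s)); b=cv2.resize(np.ascontiguousarray(w["color"][v-20:v+20,u-20:u+20,::-1]),(240,240),interpolation=cv2.INTER_CUBIC)
o=np.zeros((520,800,3),np.uint8);o[:,:560]=a;o[:240,560:]=b; cv2.imwrite("pics/fin.png",o); print(s['t'],s['eef_pos'].round(1),s['ft_force'].round(1),s['tcp_rot'])
```

```text
15.55 [518.7  21.6 268.2] [-6.1 -0.2 18.9] [ 3.14112683e+00 -9.35423874e-04  2.56848065e-01]
```

View pics/fin.png

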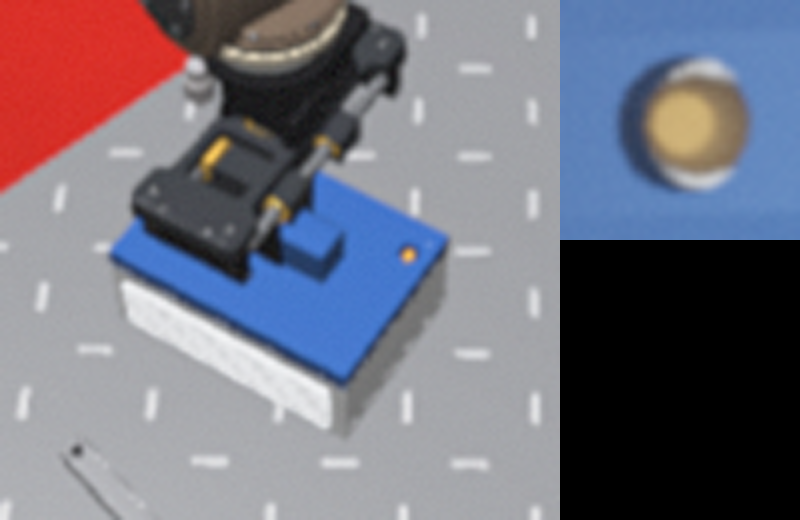

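The picture shows the cover flush on the housing with no visible gap. Dowel A is inside hole A, at (408,255) and in the inset, and the rib is still gripped. The press reads a steady 19 N. Handing in.

```bash
python3 -c "
from cell import env
print(env.job_done()); print(env.state()['ft_force'])"
```

```text
the job is handed in; nothing more can be done
None
the job is handed in; nothing more can be done
```

The brass bar is seated in both slots and released. The blue cover is on both dowels, pressed shut and still held. I handed the job in at about 15.6 s of the 64 s allowed, and it reports no verdict.

**Bar:** The wrist view after release showed it centred in both slots, less than 1 mm off. I could not look at it again once the cover was on.

**Cover:**
- The arm's height reading of 268.2 mm is exactly the expected closed height.
- The force followed the springs (about 3 N at first touch, then 6 N), then jumped to a steady 19 N at the rim.
- The last picture shows no gap and dowel A inside its hole. Dowel B was hidden by the gripper, so I judged it only from the pose and the smooth descent.

**Out of the ordinary:**
- Going down for the bar, the fingertips overshot and touched the bench; the reading was 27 N.
- There is a steady sideways force of about 6 N in the final press.
- I saw no bystander moved, but I made no separate check of their positions at the end.

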